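Select the green filter on the photometer

ROBOT

A 6-joint arm with a two-finger parallel gripper is mounted at the origin on the work surface. World frame = base frame: x ahead of the robot, y to its left, z up, the work surface at z = 0. Lengths are in m, angles in rad, forces in N, time in s.
With the tool pointing down it reaches from about 0.35 to 0.975 m from the base axis. Payload 4.9 kg.
Tool frame: the origin (TCP) lies on the centre line of the jaws, within the pads' length; the fingertips stand ctrl.nose_length ahead of it and the grasp point (between the pads) lies 2 mm behind it (ctrl.nose_length is the distance from the TCP to the fingertips, in m); z points along the fingers, y is the direction in which the jaws open and shut (so a half turn about z gives the same grasp; the last joint's range is limited). The gripper opens to 85 mm and grips with 20 to 120 N. Pads are 22 mm wide; open, the fingers measure 114 mm over their backs; the gripper's body (76 mm by 85 mm) begins 54 mm behind the grasp point. The pads swing forward as they close: fully open they stand 13 mm farther back than shut.
Start: joints at [-1.228, 0.053, 1.613, -0, 1.476, -0.119], TCP at [0.278, -0.56, 0.248] pointing down, gripper open.
Joint ranges: [-3.01, 3.01], [-1.01, 2.22], [0.06, 2.58], [-1.02, 4.17], [0.09, 2.62], [-3.14, 3.14]. Speed limits (rad/s): [2.57, 2.57, 3.14, 3.14, 3.14, 3.14].

INTERFACE

Orientations are given as a rotation vector (axis times angle).
In Python, from station import sensors, get_image, order, ctrl gives the robot as it stands.
- The arm moves only by the tool move_arm, never from a script. Its argument "increments" is a list of rows, each a list of 5 numbers: the shift along the tool's x, y, z in cm, then the turn about the tool's z in degrees, then the finger opening in cm, from 0 to 8.54. In form: [[dx, dy, dz, twist, gripper], ...]. A call has 1 to 5 rows; each row is the pose to reach, as a shift and turn from the pose commanded when the call began, along the tool's axes at that moment; what a row does not reach only later rows make up. A row lasts 1/8 s, in which the tool goes at most 62.5 mm and 10.7 degrees, less where a joint would pass 70% of its speed; a pose out of reach is approached as far as the arm can. A call with a gripper value outside its range is refused whole. The fingers move at their own pace and stop on an object; "newtons" is the grip in N (left out, the last holds). Time passes only in rows, so rows that repeat a pose let the fingers close. It gives the time, the measured TCP pose, the force and the opening at its end, in the units of the state.
- sensors.get_obs(): the state, without advancing time (a new reading comes with each control period).
- get_image(name): name is "scene" or "top"; returns a dict with "image" (400x640x3 uint8, red, green, blue), "K" (3x3 intrinsics, pixels), "D" ([k1, k2, p1, p2, k3] as OpenCV has them; the pictures are not rectified), "R" (3x3) and "t" (3): a world point X has camera coordinates R X + t. Camera axes: x right, y down, z forward; pixel columns grow to the right and rows downward; lengths in m; the calibration is good to about 2 mm. A picture is of the moment at which its call begins. There is no depth.
- order.finish_job(): hands the job in, once; it reports no verdict.
The state is a dict: "t": time; "q": joint angles; "dq": joint speeds; "effort": joint torques, N m; "tool_pos": TCP position; "tool_rot": TCP orientation; "contact_force": force on the tool from outside, world axes, zero at the start; "wrist_torque": the same for the moment, N m; "opening": finger opening in m.
Only numpy, scipy, OpenCV 4.12 (cv2) and the standard library are available. Lean on these libraries where they do the work, as an engineer would, in place of code of your own. Each camera call takes 0.05 s, during which the arm holds its last target.

TASK

Put the photometer's green filter into the beam, under the light arm, by pushing the turret's coloured tabs round with a fingertip until the green filter clicks home there; only then press the round white start key fully down and let it up again. Keep off the filter glasses, and leave the two vials and the other things on the bench standing where they are.

Things in the scene. Friction and masses are not known exactly. Their poses are not given: they have to be found in the camera images.
- photometer: Fixed bench photometer, white with dark cheeks and deck, 256 (x) by 322 (y) mm, deck top z 86 mm. Origin: centre of its underside, on the table; own x to its back, y to its left (front -x roughly faces the robot). Turret flat on the deck, axis at own (0, 55) mm. Right of it: vial block 45 by 90 mm centred at own (62, -100), top z 108; flat display at (-10, -100); start key at (-88, -100).
- turret_axis (a point): Point on the turret's vertical axis at tab-top height (z 120 mm); axes as the photometer's. The turret: black disc of radius 60 mm, top z 100 mm, hub cap 30 mm dia to z 106. Six filter glasses and, at the angle of each, an upright tab of its colour. Counter-clockwise from above: green, yellow, orange, red, violet, blue, 60 degrees apart.
- light_arm (a point): Front end of the light arm's top, z 146 mm, own x 28 mm, y 55 mm of the photometer. White arm 18 mm wide, black line on top, running back to its column (30 by 50 mm, centred at own (103, 55), z 86 to 146). Arm underside z 126; a collimator (18 mm dia) hangs to z 107 over the beam point. Tabs pass below the arm, outside the collimator, clear of the column.
- turret (a joint): Turn of the turret, rad, counter-clockwise from above positive, endless, not wrapped. 0 (or any 2 pi multiple) = green in the beam; at value q the green tab points at angle q from the photometer's own +x, yellow at q + 60 degrees. Clicks every 60 degrees: about 0.18 N m (2.5 N on a tab) to leave a click; past half way it snaps by itself into the next one and stays there.
- green_filter (a point): Centre of the green filter glass's top face (turns with the turret). The six coloured filter glasses are 29 mm dia (33 mm with the bright rim), on a 42 mm radius, top z 102 mm, 2 mm proud of the disc; they are not to be touched.
- green_tab (a point): Top of the green tab at mid length, radius 68.5 mm, z 120 mm (turns with the turret). Every tab is an upright fin 5 mm thick, 27 mm long radially (radius 55 to 82 mm), z 92 to 120 mm. With green in the beam, the red tab, opposite, points straight to the photometer's front.
- beam (a point): Point in the beam under the light arm's collimator, 42 mm from the turret axis towards the column, at glass height (z 102 mm); fixed to the photometer.
- start_key (a joint): Travel of the start key in m, 0 up, 0.005 fully down; springs up by itself; 4 N fully down.
- start_key_top (a point): Centre of the top of the round white start key (22 mm dia, on a grey 38 mm collar) at the deck's front right; top z 101 mm when up, collar top z 92 mm. Pressed straight down.
- sample_vial: Loose vial with pink contents and a black cap, 24 mm dia, 60 mm tall, standing 16 mm deep in the left hole of the vial block (own (62, -78) of the photometer); top z 152 mm. Origin: centre of its underside. To be left alone.
- blank_vial: Loose clear vial with white cap, same size, in the right hole (own (62, -122) of the photometer). Origin: centre of its underside. To be left alone.
- dust_cover: The photometer's clear dust cover, lying beside it, right: 190 by 190 by 70 mm, small black knob to 82 mm. Origin: centre of its underside.
- tube_rack: Blue tube rack with capped tubes, 220 by 85 mm, 116 mm tall, left. Origin: centre of its underside.
- amber_bottle: Amber reagent bottle, 68 mm dia, 150 mm tall, left. Origin: centre of its underside.
- beaker: Glass beaker, 68 mm dia, 85 mm tall, left. Origin: centre of its underside.
- wash_bottle: White wash bottle with red spout, 64 mm dia, 185 mm tall, right. Origin: centre of its underside.
- salt_jar: Jar with blue cap, 60 mm dia, 75 mm tall, right. Origin: centre of its underside.
Mind the look-alikes: they are no part of the job. What is shaped like the wash_bottle but pink or purple is not meant. Leave any yellow look-alike of the salt_jar alone.

How it is judged:
By the outcome, as a careful person would: the job done as asked, in the order asked, and still so for the second after the job is handed in, with the robot touching nothing.
It also fails if it takes over 54 s, if anything falls off the work surface, if the arm or the gripper's body presses on something with over 40 N, if the wrist force passes 120 N, or if a joint passes its speed limit or range.

## Working session

There is one attempt and no reset: what is moved stays moved. The work goes in short steps, Python scripts to look and compute and a tool call to move; the robot and the scene stay as the last step left them, time stands still between calls to the robot, and variables do not carry over. Pictures are saved under pics/ and viewed, and the job is handed in when it is done.

Besides the shell and the picture viewer there is one more tool, called after "Emit:" by a JSON object that holds its "fn" and its "kwargs". move_arm: Moves the arm, as the interface text tells. Its arguments: {"type":"object","properties":{"increments":{"type":"array"},"newtons":{"type":"number"}},"required":["increments"]}

```bash
ls; mkdir -p pics; cat > h.py <<'E'
import numpy as np, cv2, pickle
from station import sensors, get_image, order, ctrl
E
python3 - <<'E'
from h import *
o=sensors.get_obs(); print(o); print(ctrl.nose_length)
for n in("scene","top"):
    d=get_image(n); cv2.imwrite(f"pics/{n}0.png",d["image"][:,:,::-1]); pickle.dump(d,open(f"{n}0.pkl","wb"))
    print(n,d["K"],d["D"],d["R"],d["t"], -np.array(d["R"]).T@d["t"])
E
```

```text
pics
{'t': 0.0, 'q': array([-1.22800980e+00,  5.33659002e-02,  1.61428408e+00, -1.74183956e-05,
        1.47600804e+00, -1.19028164e-01]), 'dq': array([ 0.00034987, -0.00093692, -0.00122476,  0.00155603, -0.00100754,
        0.00110344]), 'effort': array([-7.22226059e-05, -3.93687522e+01, -3.70173812e+01, -1.15594535e-04,
        7.03882019e-03,  2.14540108e-05]), 'tool_pos': array([ 0.27826529, -0.55898151,  0.24706331]), 'tool_rot': array([-3.05621536e+00, -7.18520927e-01,  3.89020511e-04]), 'contact_force': array([ 0.11631941, -0.00063935,  0.02037094]), 'wrist_torque': array([ 0.03229859,  0.00982232, -0.00426704]), 'opening': 0.08558023193636108}
0.017
scene [[404.58022128   0.         319.86076909]
 [  0.         404.58022128 201.3589516 ]
 [  0.           0.           1.        ]] [0.00510771 0.         0.         0.         0.        ] [[ 0.54556358  0.83802706 -0.00842752]
 [ 0.5031986  -0.33559543 -0.79634595]
 [-0.67018769  0.43021663 -0.60478269]] [-0.28726879 -0.16642282  1.58926443] [ 1.30557258 -0.49883971  0.82620851]
top [[441.35323219   0.         314.10625983]
 [  0.         441.35323219 195.22333041]
 [  0.           0.           1.        ]] [0.01657446 0.         0.         0.         0.        ] [[-0.02292506 -0.999649    0.01327875]
 [-0.98705009  0.02052282 -0.15909413]
 [ 0.15876577 -0.01675404 -0.98717412]] [-0.003606    0.50678552  1.56174544] [0.25218831 0.01216014 1.62238916]
```

View pics/scene0.png

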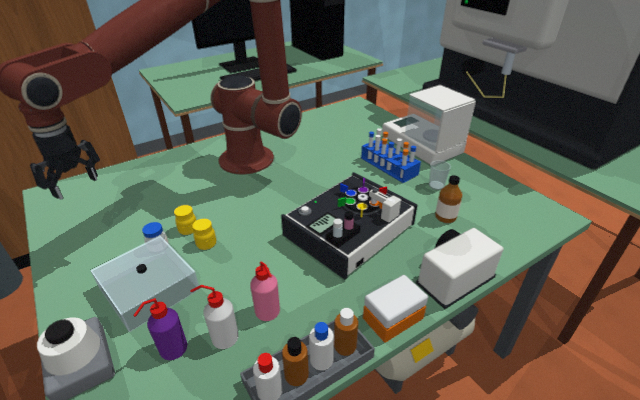

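View pics/top0.png

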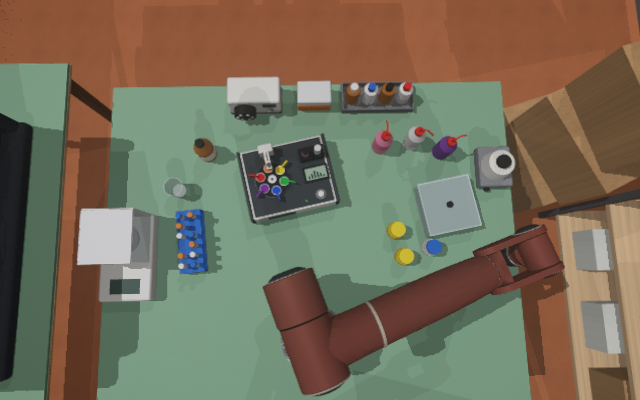

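```bash
python3 - <<'E'
import cv2
a=cv2.imread("pics/top0.png")[125:230,230:350]; cv2.imwrite("pics/topc.png",cv2.resize(a,None,fx=5.6,fy=5.6,interpolation=cv2.INTER_CUBIC))
a=cv2.imread("pics/scene0.png")[165:280,275:425]; cv2.imwrite("pics/scenec.png",cv2.resize(a,None,fx=5,fy=5,interpolation=cv2.INTER_CUBIC))
E
```

```text
(no output)
```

View pics/topc.png

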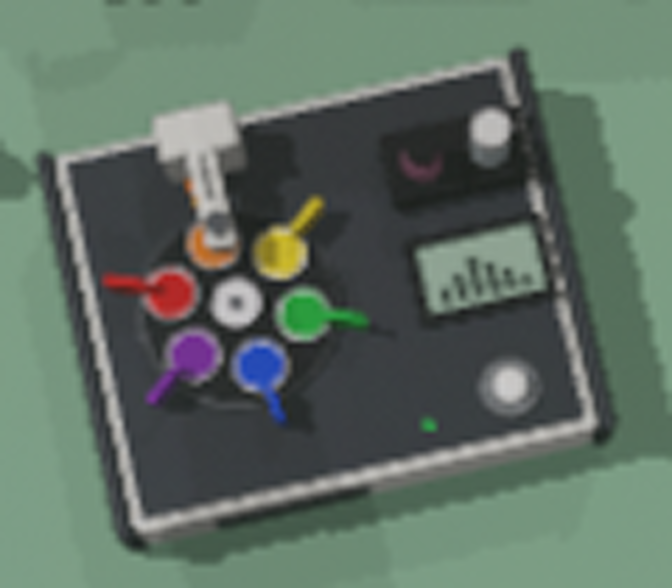

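View pics/scenec.png

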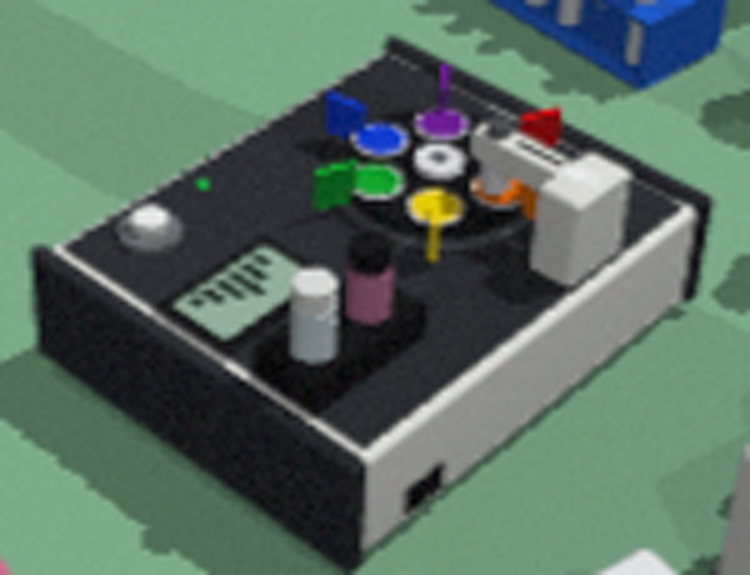

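```bash
cat >> h.py <<'E'
T=pickle.load(open("top0.pkl","rb")) if __import__("os").path.exists("top0.pkl") else None
S=pickle.load(open("scene0.pkl","rb")) if T else None
def proj(d,P):
    return cv2.projectPoints(np.array(P,float).reshape(-1,3),cv2.Rodrigues(np.array(d["R"]))[0],np.array(d["t"]),np.array(d["K"]),np.array(d["D"]))[0][:,0]
def tri(pt,ps):
    u=[cv2.undistortPoints(np.array([[p]],float),np.array(d["K"]),np.array(d["D"]))[0,0] for d,p in((T,pt),(S,ps))]
    X=cv2.triangulatePoints(*[np.c_[np.array(d["R"]),np.array(d["t"])] for d in(T,S)],u[0],u[1])
    return (X[:3]/X[3]).ravel()
def own(x,y,yaw,P):
    P=np.array(P,float);c,s=np.cos(yaw),np.sin(yaw)
    return np.c_[x+c*P[:,0]-s*P[:,1],y+s*P[:,0]+c*P[:,1],P[:,2]]
E
cat > fit.py <<'E'
from h import *
from scipy.optimize import least_squares
ct=lambda x,y:((x+.5)/5.6-.5+230,(y+.5)/5.6-.5+125)
cs=lambda x,y:((x+.5)/5-.5+275,(y+.5)/5-.5+165)
def fil(k): # angle deg
    a=np.radians(k); return (42e-3*np.cos(a),.055+42e-3*np.sin(a),.102)
g=-120
O={"hub":(0,.055,.106),"key":(-.088,-.1,.101),"blank":(.062,-.122,.152),"green":fil(g),"yellow":fil(g+60),"red":fil(g+180),"violet":fil(g+240),"blue":fil(g+300)}
pt=dict(hub=(237,303),key=(511,384),blank=(491,127),green=(303,315),yellow=(281,252),red=(170,293),violet=(193,355),blue=(260,366))
ps=dict(hub=(440,158),key=(152,216),blank=(315,280),green=(376,181),yellow=(435,206),violet=(441,123),blue=(380,139))
for k in ps: print(k,tri(ct(*pt[k]),cs(*ps[k])).round(4))
def res(p):
    r=[]
    for d,m,c in((T,pt,ct),(S,ps,cs)):
        ks=list(m); r.append((proj(d,own(*p[:3],[O[k] for k in ks]))-np.array([c(*m[k]) for k in ks])))
    return np.vstack(r)
s=least_squares(lambda p:res(p).ravel(),[.5,.1,.1],loss="soft_l1",f_scale=.5)
print(s.x,np.degrees(s.x[2])); print(res(s.x).round(2).tolist())
for n,P in dict(axis=(0,.055,.12),key=(-.088,-.1,.101)).items(): print(n,own(*s.x,[P]))
E
python3 fit.py
```

```text
hub [0.5577 0.1328 0.1067]
key [ 0.504  -0.0367  0.1014]
blank [ 0.6548 -0.0273  0.1538]
green [0.5499 0.0917 0.102 ]
yellow [0.5901 0.1048 0.1036]
violet [0.5255 0.16   0.1027]
blue [0.5179 0.1186 0.1025]
[0.56910266 0.07890994 0.21715211] 12.441899505790644
[[-0.01, 0.11], [0.09, -0.29], [-0.18, -0.19], [-0.22, 1.52], [0.99, 1.36], [0.59, -1.2], [-0.88, -0.81], [-1.33, 0.56], [-0.23, 0.16], [-0.43, 0.37], [0.35, 0.72], [-0.81, -1.02], [-1.75, -0.01], [1.81, 0.31], [1.07, -0.66]]
axis [[0.55725294 0.13261827 0.12      ]]
key [[ 0.50471429 -0.03770111  0.101     ]]
```

```bash
cat >> fit.py <<'E'
def setq(g):
    for i,k in enumerate(["green","yellow","orange","red","violet","blue"]): O[k]=fil(g+60*i)
def f2(p): setq(p[3]*100); return res(p).ravel()
s=least_squares(f2,[.57,.08,.2,-1.1],loss="soft_l1",f_scale=.5)
print(s.x,np.degrees(s.x[2]),np.abs(f2(s.x)).max().round(2))
print(own(*s.x[:3],[(0,.055,.12),(-.088,-.1,.101),(-.128,.161,.086),(-.128,-.161,.086),(.128,-.161,.086)]))
im=cv2.imread("pics/top0.png")
for d,n in((T,"top"),(S,"scene")):
    im=cv2.resize(cv2.imread(f"pics/{n}0.png"),None,fx=5,fy=5,interpolation=cv2.INTER_CUBIC)
    Q=[(a*.128,b*.161,.086) for a,b in((1,1),(1,-1),(-1,-1),(-1,1))]+[(.028,.055,.146),(0,.055,.106),(-.088,-.1,.101)]
    for i in range(6):
        a=np.radians(s.x[3]*100+60*i); Q.append((.0685*np.cos(a),.055+.0685*np.sin(a),.12))
    pp=(proj(d,own(*s.x[:3],Q))+.5)*5-.5
    for p in pp: cv2.circle(im,tuple(int(v) for v in p),4,(255,255,0),1)
    c=pp.mean(0).astype(int); cv2.imwrite(f"pics/ov_{n}.png",im[c[1]-290:c[1]+290,c[0]-370:c[0]+370])
R=cv2.Rodrigues(sensors.get_obs()["tool_rot"])[0]; print(R.round(3))
E
python3 fit.py | tail -12
```

```text
[[-0.01, 0.11], [0.09, -0.29], [-0.18, -0.19], [-0.22, 1.52], [0.99, 1.36], [0.59, -1.2], [-0.88, -0.81], [-1.33, 0.56], [-0.23, 0.16], [-0.43, 0.37], [0.35, 0.72], [-0.81, -1.02], [-1.75, -0.01], [1.81, 0.31], [1.07, -0.66]]
axis [[0.55725294 0.13261827 0.12      ]]
key [[ 0.50471429 -0.03770111  0.101     ]]
[ 0.56890904  0.07919564  0.20921254 -1.12480522] 11.986995665451586 0.56
[[ 0.55748611  0.13299635  0.12      ]
 [ 0.50359687 -0.03690053  0.101     ]
 [ 0.41026207  0.21010072  0.086     ]
 [ 0.47713815 -0.104878    0.086     ]
 [ 0.72755601 -0.05170944  0.086     ]]
[[ 0.895  0.446 -0.001]
 [ 0.446 -0.895  0.002]
 [ 0.    -0.002 -1.   ]]
```

View pics/ov_top.png

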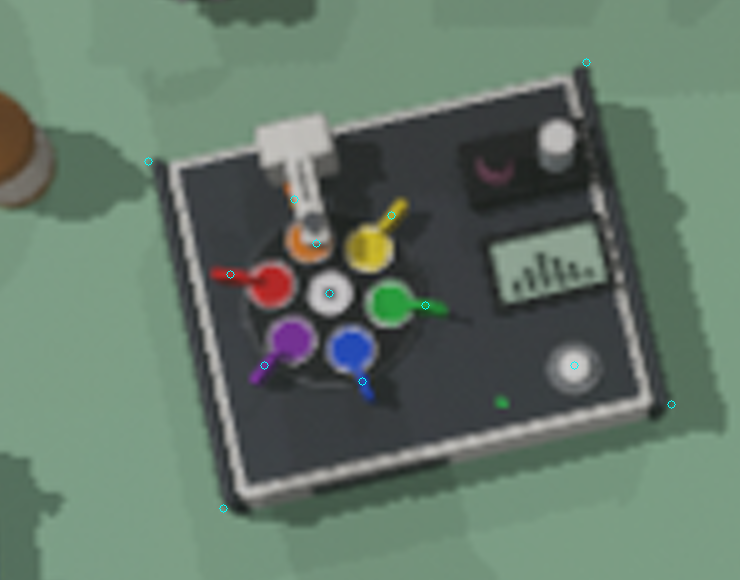

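View pics/ov_scene.png

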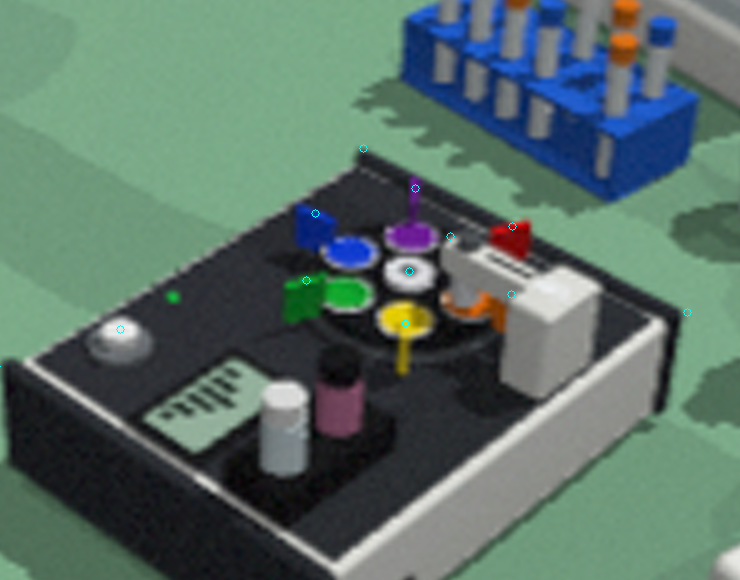

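Emit:
{"fn": "move_arm", "kwargs": {"increments": [[3.6, -3.4, 0, 5, 0], [7.9, -7.5, 0, 10, 0], [12.2, -11.6, 0, 15, 0], [16.5, -15.6, 0, 18.5, 0], [20.8, -19.7, 0, 18.5, 0]], "newtons": 40}}

```text
t: 0.72
tool_pos: [0.377, -0.2885, 0.2478]
tool_rot: [-3.134, -0.217, 0.0]
contact_force: [1.0, -0.9, 0.1]
opening: 0.0001
```

Emit:
{"fn": "move_arm", "kwargs": {"increments": [[2.8, -5.2, 0, 0, 0], [5.6, -10.4, 0, 0, 0], [8.4, -15.6, 0, 0, 0], [11.1, -20.9, 0, 0, 0], [13.9, -26.1, 0, 0, 0]]}}

```text
t: 1.35
tool_pos: [0.4785, -0.0107, 0.2481]
tool_rot: [3.134, 0.218, 0.0]
contact_force: [0.3, 0.1, -0.3]
opening: -0.0001
```

Emit:
{"fn": "move_arm", "kwargs": {"increments": [[2.5, -4.6, 1, 0, 0], [4.6, -8.7, 2.5, 0, 0], [4.6, -8.7, 4.0, 0, 0], [4.6, -8.7, 4.0, 0, 0]]}}

```text
t: 1.85
tool_pos: [0.5106, 0.0795, 0.2061]
tool_rot: [3.134, 0.218, -0.007]
contact_force: [0.4, -0.6, -0.1]
opening: 0.0001
```

```bash
cat > look.py <<'E'
from h import *
import sys
n=sys.argv[1]
for c in("scene","top"):
    d=get_image(c); im=d["image"][:,:,::-1]; cv2.imwrite(f"pics/{c}{n}.png",im)
    x,y,w,h=(275,150,150,115) if c=="scene" else (230,125,120,105)
    cv2.imwrite(f"pics/{c}{n}c.png",cv2.resize(im[y:y+h,x:x+w],None,fx=5,fy=5,interpolation=cv2.INTER_CUBIC))
o=sensors.get_obs(); print(o["t"],o["tool_pos"],o["contact_force"],np.degrees(o["q"]).round(0))
E
python3 look.py 1
```

```text
1.95 [0.51170685 0.07881745 0.20826714] [ 0.92313666 -0.38543398  0.2303923 ] [  1. -10. 109.  -0.  81.  83.]
```

View pics/scene1c.png

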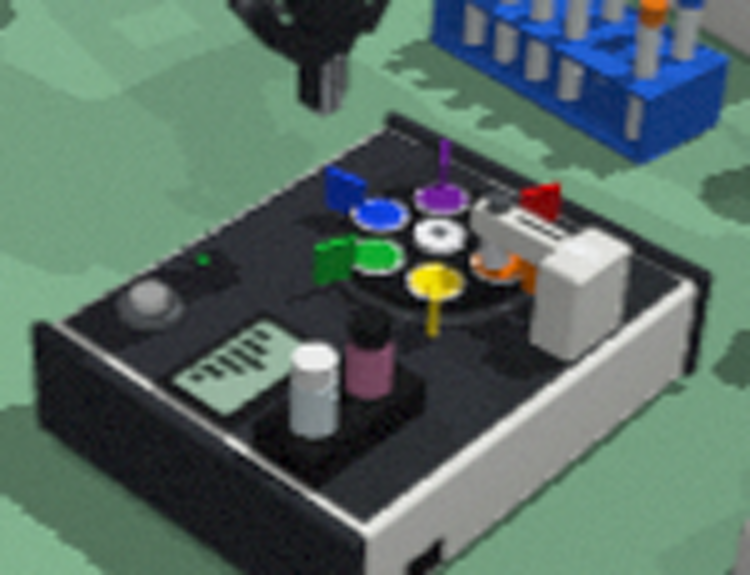

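View pics/top1c.png

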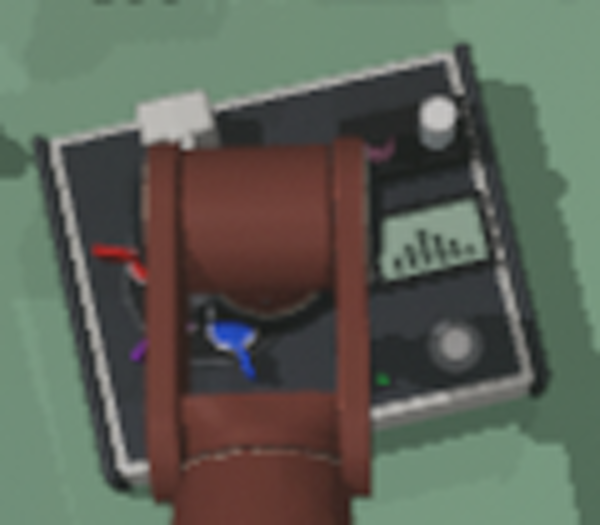

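```bash
python3 - <<'E'
from h import *
o=sensors.get_obs();R=cv2.Rodrigues(o["tool_rot"])[0]
for nl in(.017,.01,.004):
    for hx,hy in((.011,.0145),(.011,.008)):
        P=[o["tool_pos"]+R@np.array([a*hx,b*hy,nl]) for a in(1,-1) for b in(1,-1)]+[o["tool_pos"]+R@np.array([0,0,nl])]
        print(nl,hy,((proj(S,P)-[275,150])*5+2).round(0).tolist())
E
```

```text
0.017 0.0145 [[319.0, 124.0], [356.0, 105.0], [293.0, 108.0], [329.0, 90.0], [324.0, 106.0]]
0.017 0.008 [[327.0, 119.0], [347.0, 109.0], [301.0, 104.0], [321.0, 94.0], [324.0, 106.0]]
0.01 0.0145 [[319.0, 113.0], [356.0, 95.0], [293.0, 98.0], [330.0, 80.0], [324.0, 96.0]]
0.01 0.008 [[327.0, 109.0], [348.0, 99.0], [301.0, 93.0], [322.0, 84.0], [324.0, 96.0]]
0.004 0.0145 [[319.0, 104.0], [356.0, 86.0], [293.0, 89.0], [330.0, 71.0], [325.0, 87.0]]
0.004 0.008 [[328.0, 100.0], [348.0, 90.0], [301.0, 85.0], [322.0, 75.0], [325.0, 87.0]]
```

```bash
python3 - <<'E'
from h import *
A=np.array([.5575,.133]);r=.070
p=lambda f:A+r*np.array([np.cos(np.radians(f+12)),np.sin(np.radians(f+12))])
c,s=np.cos(np.radians(8)),np.sin(np.radians(8));M=np.array([[c,s],[s,-c]])
for f in(-155,-150,-143,-137,-131,-125,-119,-113,-107,-101,-95,-89,-83,-77): print(f,p(f).round(4),(M@(p(f)-p(-143))*100).round(2),(M@(p(f)-p(-150))*100).round(2))
E
```

```text
-155 [0.5016 0.0909] [-0.84 -1.2 ] [-0.32 -0.52]
-150 [0.5055 0.0862] [-0.52 -0.68] [0. 0.]
-143 [0.5116 0.0802] [0. 0.] [0.52 0.68]
-137 [0.5173 0.0757] [0.51 0.53] [1.03 1.21]
-131 [0.5236 0.0718] [1.07 1.  ] [1.59 1.68]
-125 [0.5301 0.0686] [1.68 1.41] [2.2  2.09]
-119 [0.537  0.0661] [2.32 1.75] [2.84 2.43]
-113 [0.5441 0.0643] [3.   2.03] [3.52 2.7 ]
-107 [0.5514 0.0633] [3.71 2.23] [4.23 2.91]
-101 [0.5587 0.063 ] [4.43 2.36] [4.95 3.03]
-95 [0.566  0.0635] [5.16 2.41] [5.68 3.08]
-89 [0.5732 0.0648] [5.89 2.38] [6.41 3.06]
-83 [0.5803 0.0668] [6.62 2.28] [7.14 2.96]
-77 [0.5871 0.0696] [7.33 2.1 ] [7.85 2.78]
```

Emit:
{"fn": "move_arm", "kwargs": {"increments": [[0, -0.1, 2.5, 0, 0], [0, -0.1, 5.0, 0, 0], [0, -0.1, 7.0, 0, 0], [0, -0.1, 8.3, 0, 0], [0, -0.1, 8.3, 0, 0]]}}

```text
t: 2.58
tool_pos: [0.5113, 0.0804, 0.1245]
tool_rot: [-3.134, -0.217, 0.003]
contact_force: [-0.7, 1.3, -0.3]
opening: -0.0002
```

Emit:
{"fn": "move_arm", "kwargs": {"increments": [[0.5, 0.5, 0, 0, 0], [1.1, 1.0, 0, 0, 0], [1.4, 1.2, 0, 0, 0], [1.7, 1.4, 0, 0, 0], [2.0, 1.6, 0, 0, 0]]}}

```text
t: 3.2
tool_pos: [0.5332, 0.0683, 0.1253]
tool_rot: [-3.132, -0.218, 0.004]
contact_force: [-4.7, 4.0, 3.0]
opening: 0.0001
```

```bash
python3 look.py 2
```

```text
3.3 [0.53371934 0.06797737 0.12520405] [-1.96658424  1.34525664  0.42460631] [ -1.  -3. 110.   0.  72.  81.]
```

View pics/scene2c.png

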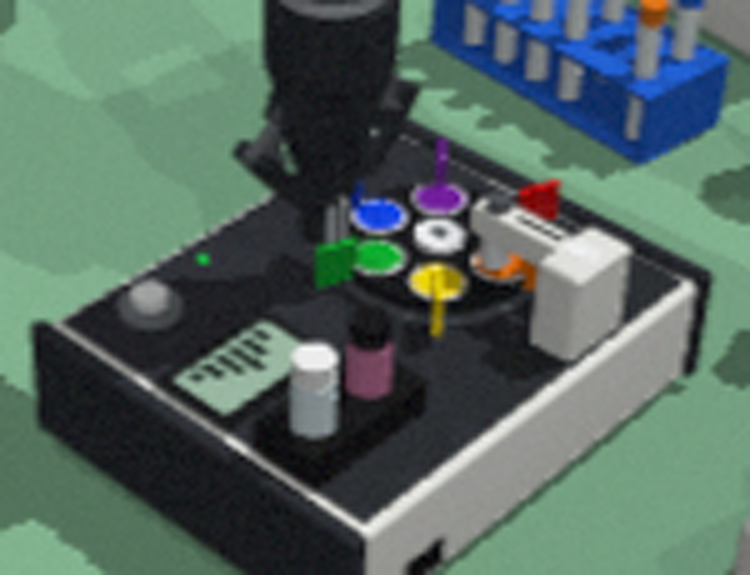

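Emit:
{"fn": "move_arm", "kwargs": {"increments": [[0.3, 0.15, 0, 0, 0], [0.65, 0.3, 0, 0, 0], [1.0, 0.43, 0, 0, 0], [1.35, 0.53, 0, 0, 0], [1.7, 0.63, 0, 0, 0]]}}

```text
t: 3.92
tool_pos: [0.5512, 0.0638, 0.1247]
tool_rot: [3.134, 0.218, -0.002]
contact_force: [-2.6, 2.1, -1.9]
opening: 0.0001
```

Emit:
{"fn": "move_arm", "kwargs": {"increments": [[0.35, 0.07, 0, 0, 0], [0.7, 0.13, 0, 0, 0], [1.1, 0.16, 0, 0, 0], [1.45, 0.18, 0, 0, 0], [1.8, 0.17, 0, 0, 0]]}}

```text
t: 4.55
tool_pos: [0.5703, 0.0645, 0.1257]
tool_rot: [3.134, 0.218, 0.002]
contact_force: [-1.7, 1.3, -0.4]
opening: -0.0
```

Emit:
{"fn": "move_arm", "kwargs": {"increments": [[0.35, -0.02, 0, 0, 0], [0.7, -0.06, 0, 0, 0], [1.05, -0.12, 0, 0, 0], [1.05, -0.12, 0, 0, 0]]}}

```text
t: 5.05
tool_pos: [0.5806, 0.0672, 0.1257]
tool_rot: [3.134, 0.218, 0.002]
contact_force: [0.4, -0.2, -0.3]
opening: 0.0003
```

```bash
python3 look.py 3
```

```text
5.15 [0.58015713 0.06719367 0.12550041] [-0.92993377 -0.42223118 -0.01204622] [ -1.   4. 104.  -0.  72.  81.]
```

View pics/scene3c.png

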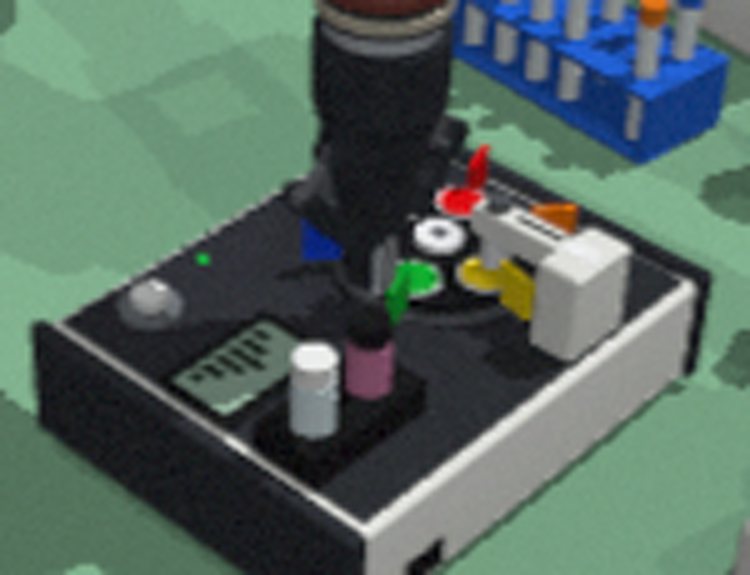

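Emit:
{"fn": "move_arm", "kwargs": {"increments": [[-0.2, 0, 2, 0, 0]]}}

```text
t: 5.28
tool_pos: [0.5801, 0.067, 0.1077]
tool_rot: [3.134, 0.218, 0.01]
contact_force: [-3.9, -1.9, 70.0]
opening: 0.0001
```

I sent the wrong sign there: the tool's +z points down, so the tip went down instead of up. I'm lifting straight off now.

Emit:
{"fn": "move_arm", "kwargs": {"increments": [[0, 0, -3, 0, 0], [0, 0, -6, 0, 0], [0, 0, -7, 0, 0], [0, 0, -7, 0, 0]]}}

```text
t: 5.78
tool_pos: [0.5778, 0.067, 0.1748]
tool_rot: [3.134, 0.218, 0.0]
contact_force: [0.6, 0.2, 0.0]
opening: -0.0004
```

```bash
python3 look.py 4; python3 - <<'E'
from h import *
yaw=np.radians(12)
# where the tip was at the downward slip, in photometer frame
d=np.array([.5801,.067])-np.array([.5575,.133]); c,s=np.cos(yaw),np.sin(yaw)
l=np.array([c*d[0]+s*d[1],-s*d[0]+c*d[1]]);print(l,np.hypot(*l),np.degrees(np.arctan2(l[1],l[0])))
for hx in(-.011,.011):
  for hy in(-.008,.008):
    e=d+np.array([np.cos(np.radians(8)),np.sin(np.radians(8))])*hx+np.array([np.sin(np.radians(8)),-np.cos(np.radians(8))])*hy
    print(hx,hy,np.hypot(*e).round(4),np.degrees(np.arctan2(e[1],e[0])-yaw).round(1))
E
```

```text
5.875 [0.57687996 0.06697775 0.1733216 ] [0.06372598 0.31708922 0.11874811] [ -1.   0. 102.  -0.  77.  81.]
[ 0.00838396 -0.06925655] 0.06976216739752283 -83.09755292497103
-0.011 -0.008 0.0605 -91.9
-0.011 0.008 0.0765 -92.4
0.011 -0.008 0.0652 -72.2
0.011 0.008 0.0802 -76.5
```

View pics/scene4c.png

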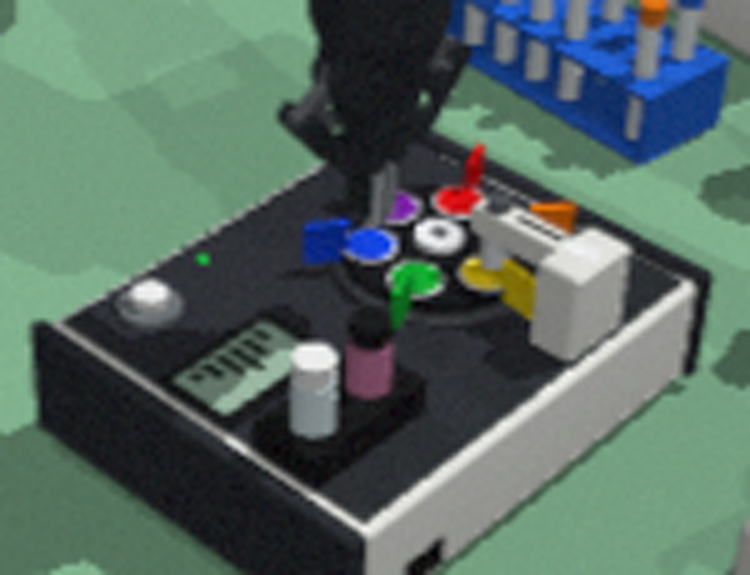

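The slip landed outside the glasses: the tip covered radius of about 61 to 80 mm, midway between two tabs, and the glasses end at 58.5 mm. The scene shows everything still in place. Next I measure the turret's angle.

```bash
cat > turq.py <<'E'
from h import *
from scipy.optimize import least_squares
def turq(meas):
    ks=["green","yellow","orange","red","violet","blue"]
    def f(q):
        P=[(.042*np.cos(np.radians(q[0]+60*ks.index(k))),.055+.042*np.sin(np.radians(q[0]+60*ks.index(k))),.102) for k in meas]
        return (proj(S,own(.5689,.0792,np.radians(12),P))-np.array([((x+.5)/5-.5+275,(y+.5)/5-.5+150) for x,y in meas.values()])).ravel()
    best=min((least_squares(f,[g]) for g in range(-180,180,30)),key=lambda r:r.cost)
    return best.x[0],f(best.x).round(2)
E
python3 -c "
from turq import *
print(turq(dict(green=(414,279),blue=(370,244),red=(460,200))))"
```

```text
(np.float64(291.2181646041107), array([ 0.35, -0.07, -0.03,  0.04,  0.3 ,  0.31]))
```

Emit:
{"fn": "move_arm", "kwargs": {"increments": [[-2.5, -1.2, 0, 0, 0], [-5, -2.4, 0, 0, 0], [-7.4, -3.7, 0, 0, 0], [-7.4, -3.7, 0, 0, 0]]}}

```text
t: 6.38
tool_pos: [0.4976, 0.0938, 0.1733]
tool_rot: [-3.134, -0.22, 0.004]
contact_force: [0.7, 0.6, -0.7]
opening: 0.0001
```

```bash
python3 look.py 5
```

```text
6.475 [0.49932242 0.09327576 0.17438971] [-0.15928931 -0.08476243  0.20691393] [  2. -10. 112.  -0.  78.  84.]
```

View pics/scene5c.png

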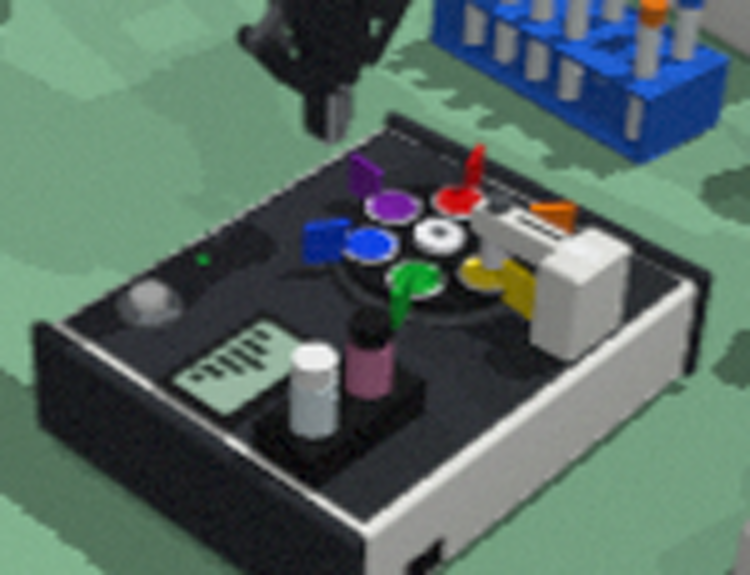

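View pics/top5c.png

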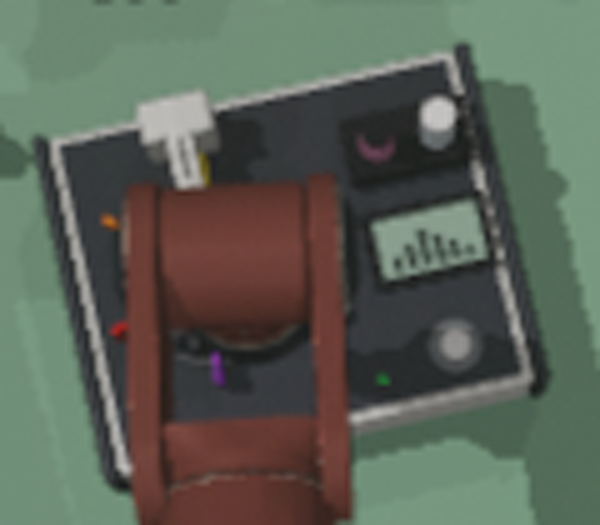

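Emit:
{"fn": "move_arm", "kwargs": {"increments": [[0, 0, 2.0, 0, 0], [0, 0, 4.0, 0, 0], [0, 0, 5.0, 0, 0], [0, 0, 5.0, 0, 0]]}}

```text
t: 6.98
tool_pos: [0.4987, 0.0932, 0.1236]
tool_rot: [-3.134, -0.218, 0.005]
contact_force: [-0.3, 0.7, 0.1]
opening: -0.0002
```

```bash
cat > arc.py <<'E'
from h import *
A=np.array([.5575,.133])
e=lambda a:np.array([np.cos(np.radians(a)),np.sin(np.radians(a))])
def pose(th,r=.070,d=.0135):
    return A+r*e(th+12)-d*e(th+102), max(th+102,8.)
def rel(p0,a0,p1,a1):
    D=p1-p0; x=e(a0); y=np.array([x[1],-x[0]])
    return [round(D@x*100,2),round(D@y*100,2),0,round(-(a1-a0),1),0]
def calls(p0,a0,groups):
    for g in groups:
        rows=[rel(p0,a0,*pose(t)) for t in g]; print(g,rows); p0,a0=pose(g[-1])
E
python3 - <<'E'
from arc import *
o=sensors.get_obs();print(o["tool_pos"])
calls(np.array([.5002,.0928]),8,[[-136,-130,-126,-122,-118],[-114,-110,-106,-102,-98],[-94,-90,-86,-82,-78],[-74,-71,-68,-66,-64],[-63,-62,-61,-60,-59]])
E
```

```text
[0.49874415 0.09319386 0.12358471]
[-136, -130, -126, -122, -118] [[np.float64(0.55), np.float64(1.12), 0, -0.0, 0], [np.float64(1.03), np.float64(1.69), 0, -0.0, 0], [np.float64(1.38), np.float64(2.04), 0, -0.0, 0], [np.float64(1.76), np.float64(2.36), 0, -0.0, 0], [np.float64(2.15), np.float64(2.66), 0, -0.0, 0]]
[-114, -110, -106, -102, -98] [[np.float64(0.42), np.float64(0.27), 0, -0.0, 0], [np.float64(0.85), np.float64(0.51), 0, -0.0, 0], [np.float64(1.3), np.float64(0.72), 0, -0.0, 0], [np.float64(1.77), np.float64(0.9), 0, -0.0, 0], [np.float64(2.25), np.float64(1.04), 0, -0.0, 0]]
[-94, -90, -86, -82, -78] [[np.float64(0.49), np.float64(0.11), 0, -0.0, 0], [np.float64(0.98), np.float64(0.19), 0, -4.0, 0], [np.float64(1.47), np.float64(0.23), 0, -8.0, 0], [np.float64(1.97), np.float64(0.24), 0, -12.0, 0], [np.float64(2.47), np.float64(0.21), 0, -16.0, 0]]
[-74, -71, -68, -66, -64] [[np.float64(0.49), np.float64(0.08), 0, -4, 0], [np.float64(0.86), np.float64(0.11), 0, -7, 0], [np.float64(1.24), np.float64(0.13), 0, -10, 0], [np.float64(1.48), np.float64(0.13), 0, -12, 0], [np.float64(1.73), np.float64(0.12), 0, -14, 0]]
[-63, -62, -61, -60, -59] [[np.float64(0.12), np.float64(0.02), 0, -1, 0], [np.float64(0.25), np.float64(0.04), 0, -2, 0], [np.float64(0.37), np.float64(0.06), 0, -3, 0], [np.float64(0.49), np.float64(0.08), 0, -4, 0], [np.float64(0.62), np.float64(0.09), 0, -5, 0]]
```

Emit:
{"fn": "move_arm", "kwargs": {"increments": [[0.55, 1.1, -0.1, 0, 0], [1.0, 1.7, -0.1, 0, 0], [1.4, 2.05, -0.1, 0, 0], [1.75, 2.35, -0.1, 0, 0], [2.15, 2.65, -0.1, 0, 0]]}}

```text
t: 7.6
tool_pos: [0.5237, 0.0706, 0.1263]
tool_rot: [-3.132, -0.218, 0.004]
contact_force: [-5.5, 3.7, 5.3]
opening: 0.0004
```

Emit:
{"fn": "move_arm", "kwargs": {"increments": [[0.4, 0.25, 0, 0, 0], [0.85, 0.5, 0, 0, 0], [1.3, 0.7, 0, 0, 0], [1.75, 0.9, 0, 0, 0], [2.25, 1.05, 0, 0, 0]]}}

```text
t: 8.22
tool_pos: [0.547, 0.0636, 0.1254]
tool_rot: [-3.132, -0.219, 0.006]
contact_force: [-2.6, 1.8, -0.3]
opening: -0.0001
```

Emit:
{"fn": "move_arm", "kwargs": {"increments": [[0.5, 0.1, 0, 0, 0], [1.0, 0.2, 0, -4, 0], [1.45, 0.25, 0, -8, 0], [1.95, 0.25, 0, -12, 0], [2.45, 0.2, 0, -16, 0]]}}

```text
t: 8.85
tool_pos: [0.5731, 0.0636, 0.126]
tool_rot: [3.071, 0.655, -0.0]
contact_force: [-2.1, -0.8, -1.1]
opening: 0.0001
```

```bash
python3 look.py 6
```

```text
8.95 [0.57384697 0.06378291 0.12662191] [0.64317997 0.07893359 0.845268  ] [ -1.   3. 105.  -0.  72.  65.]
```

View pics/scene6c.png

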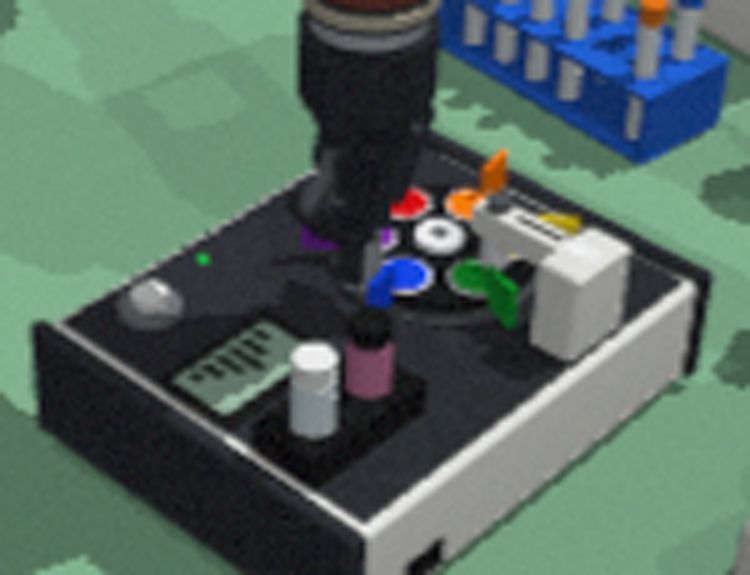

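Emit:
{"fn": "move_arm", "kwargs": {"increments": [[0.5, 0.08, 0, -4, 0], [0.86, 0.1, 0, -7, 0], [1.24, 0.13, 0, -10, 0], [1.48, 0.13, 0, -12, 0], [1.73, 0.12, 0, -14, 0]]}}

```text
t: 9.57
tool_pos: [0.5895, 0.0701, 0.1266]
tool_rot: [2.97, 1.023, 0.001]
contact_force: [-0.1, -0.1, -0.4]
opening: -0.0
```

```bash
python3 look.py 7
```

```text
9.675 [0.58937498 0.0701819  0.12654032] [ 0.50017414 -0.63029024  0.84174011] [ -0.   5. 103.  -0.  73.  52.]
```

View pics/scene7c.png

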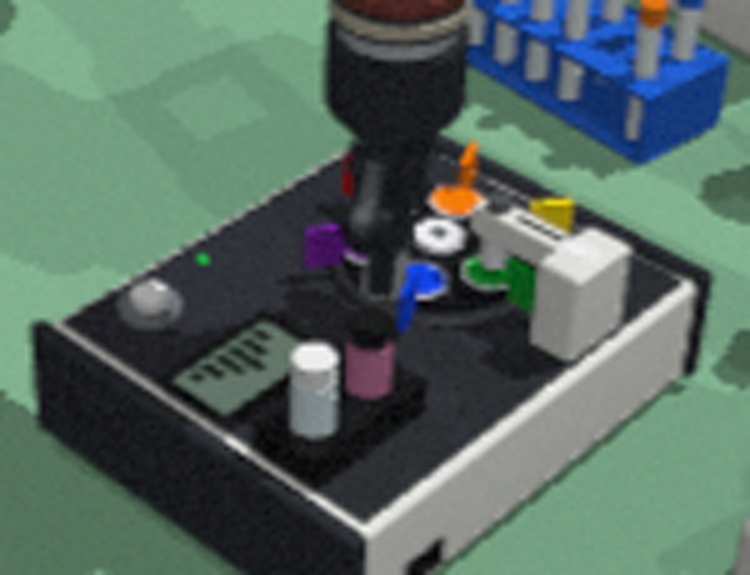

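```bash
python3 -c "
from turq import *
print(turq(dict(blue=(425,282),orange=(457,201))))"
```

```text
(np.float64(-2.8498044642454454), array([-0.41, -0.35, -0.47, -0.17]))
```

Emit:
{"fn": "move_arm", "kwargs": {"increments": [[0.12, 0.02, 0, -1, 0], [0.25, 0.04, 0, -2, 0], [0.37, 0.06, 0, -3, 0], [0.45, 0.07, 0, -4, 0], [0.45, 0.07, 0, -4, 0]]}}

```text
t: 10.3
tool_pos: [0.593, 0.0724, 0.1263]
tool_rot: [-2.933, -1.125, 0.0]
contact_force: [-0.1, -0.6, 0.4]
opening: -0.0002
```

Emit:
{"fn": "move_arm", "kwargs": {"increments": [[-0.5, 0, 0, 0, 0], [-1, 0, 0, 0, 0], [-1, 0, -3, 0, 0], [-1, 0, -6, 0, 0], [-1, 0, -6, 0, 0]]}}

```text
t: 10.92
tool_pos: [0.5872, 0.0655, 0.1897]
tool_rot: [2.931, 1.124, 0.009]
contact_force: [-0.4, 0.9, 1.0]
opening: 0.0001
```

```bash
python3 look.py 8
```

```text
11.025 [0.58522387 0.06555879 0.18601398] [-0.2689896  -0.59168633 -0.03369007] [ -1.   1. 101.  -0.  78.  47.]
```

View pics/scene8c.png

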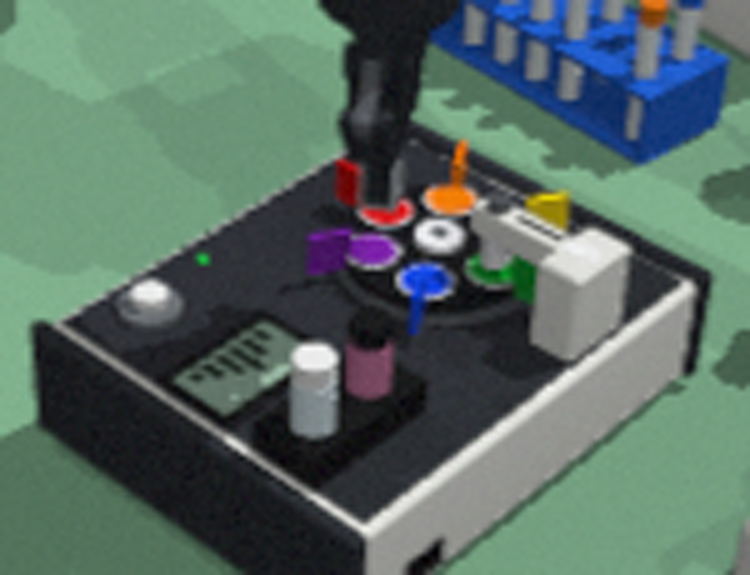

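Emit:
{"fn": "move_arm", "kwargs": {"increments": [[-4, 0.7, 0, 0, 0], [-8, 1.4, 0, 0, 0], [-13, 2.1, 0, 0, 0], [-13, 2.1, 0, 0, 0]]}}

```text
t: 11.52
tool_pos: [0.5003, -0.0383, 0.1839]
tool_rot: [-2.934, -1.119, 0.005]
contact_force: [0.1, 0.7, -0.6]
opening: -0.0001
```

```bash
python3 look.py 9; python3 -c "
from turq import *
print(turq(dict(blue=(425,280),violet=(372,251),orange=(450,200))))"
```

```text
11.625 [ 0.50210182 -0.0368665   0.1849373 ] [-0.27615847 -0.19939464  0.52393423] [-13. -11. 112.   0.  79.  35.]
(np.float64(-0.10461357172782153), array([ 0.26,  0.16,  0.09, -0.1 ,  0.28, -0.08]))
```

View pics/scene9c.png

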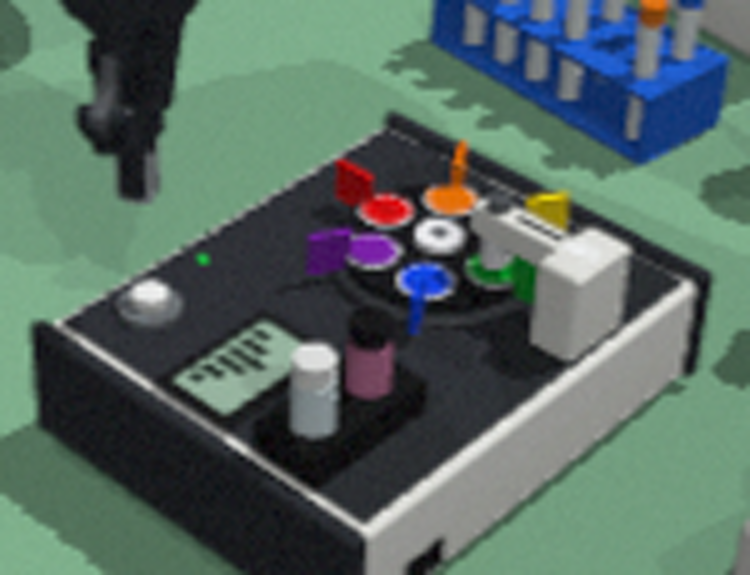

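View pics/top9c.png

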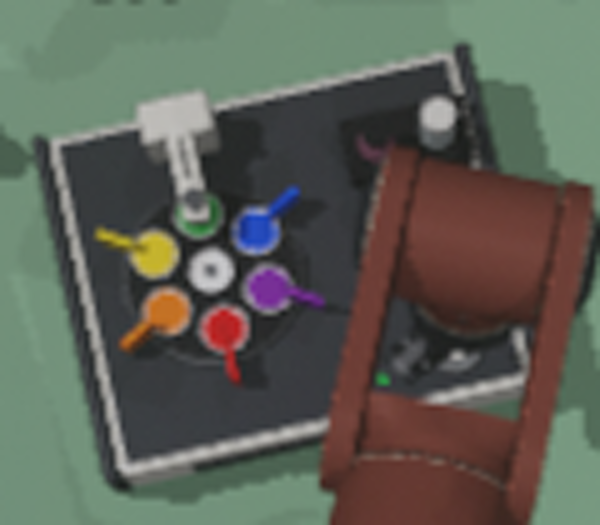

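```bash
python3 - <<'E'
from h import *
from scipy.optimize import least_squares
ks=["green","yellow","orange","red","violet","blue"]
m=dict(yellow=(154,253),blue=(257,231),orange=(166,312),violet=(269,288),red=(225,329))
def f(q):
    P=[(.042*np.cos(np.radians(q[0]+60*ks.index(k))),.055+.042*np.sin(np.radians(q[0]+60*ks.index(k))),.102) for k in m]
    return (proj(T,own(.5689,.0792,np.radians(12),P))-np.array([((x+.5)/5-.5+230,(y+.5)/5-.5+125) for x,y in m.values()])).ravel()
r=least_squares(f,[0.]);print(r.x,r.fun.round(2))
o=sensors.get_obs();print(o["tool_pos"],o["tool_rot"])
E
```

```text
[-0.25169462] [ 0.07  0.32 -0.25  0.19  0.17  0.01 -0.08  0.23 -0.17  0.08]
[ 0.50210182 -0.0368665   0.1849373 ] [-2.93259736e+00 -1.12276838e+00  2.25768906e-03]
```

Emit:
{"fn": "move_arm", "kwargs": {"increments": [[0.1, 0, 2, 0, 0], [0.1, 0, 4, 0, 0], [0.1, 0, 5.5, 0, 0], [0.1, 0, 6.2, 0, 0], [0.1, 0, 6.2, 0, 0]]}}

```text
t: 12.25
tool_pos: [0.5035, -0.0359, 0.1238]
tool_rot: [-2.933, -1.125, 0.001]
contact_force: [-0.0, 0.6, 0.4]
opening: 0.0002
```

```bash
python3 look.py 10
```

```text
12.35 [ 0.50416699 -0.03617676  0.12496927] [ 0.56530075 -0.27265715 -0.74615674] [-13.  -7. 115.   0.  73.  35.]
```

View pics/scene10c.png

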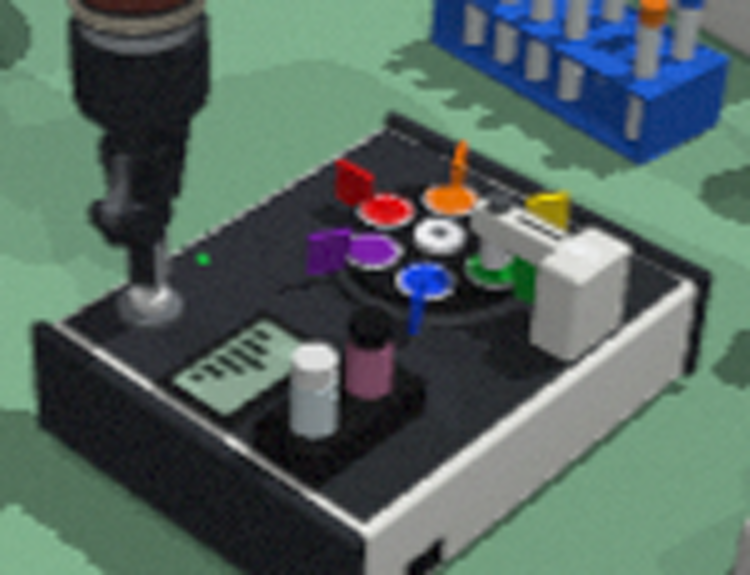

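Centred above the key (crop 150, 290), just off it. Now I press in small steps.

Emit:
{"fn": "move_arm", "kwargs": {"increments": [[0, 0, 0.3, 0, 0], [0, 0, 0.5, 0, 0], [0, 0, 0.7, 0, 0], [0, 0, 0.9, 0, 0], [0, 0, 0.9, 0, 0]]}}

```text
t: 12.98
tool_pos: [0.5037, -0.0362, 0.1155]
tool_rot: [2.933, 1.125, 0.0]
contact_force: [-2.0, -0.9, 2.4]
opening: -0.0001
```

Emit:
{"fn": "move_arm", "kwargs": {"increments": [[0, 0, 0.1, 0, 0], [0, 0, 0.2, 0, 0], [0, 0, 0.3, 0, 0], [0, 0, 0.4, 0, 0], [0, 0, 0.4, 0, 0]]}}

```text
t: 13.6
tool_pos: [0.5038, -0.0363, 0.1129]
tool_rot: [2.933, 1.125, -0.001]
contact_force: [-6.2, -0.9, 10.9]
opening: 0.0002
```

Emit:
{"fn": "move_arm", "kwargs": {"increments": [[0, 0, 0.1, 0, 0], [0, 0, 0.2, 0, 0], [0, 0, 0.2, 0, 0]]}}

```text
t: 13.98
tool_pos: [0.504, -0.0363, 0.1127]
tool_rot: [-2.933, -1.125, 0.002]
contact_force: [-10.7, 1.5, 21.2]
opening: 0.0003
```

Emit:
{"fn": "move_arm", "kwargs": {"increments": [[0, 0, -0.6, 0, 0], [0, 0, -2, 0, 0], [0, 0, -5, 0, 0], [0, 0, -9, 0, 0], [0, 0, -9, 0, 0]]}}

```text
t: 14.6
tool_pos: [0.5059, -0.0366, 0.2036]
tool_rot: [2.929, 1.123, 0.01]
contact_force: [0.6, -0.6, 0.1]
opening: 0.0001
```

Emit:
{"fn": "move_arm", "kwargs": {"increments": [[-4, 4, 0, 0, 0], [-8, 8, 0, 0, 0], [-8, 12, 0, 0, 0], [-8, 16, 0, 0, 0], [-8, 16, 0, 0, 0]]}}

```text
t: 15.22
tool_pos: [0.5514, -0.2101, 0.1978]
tool_rot: [-2.933, -1.121, 0.002]
contact_force: [-0.2, 0.0, 0.1]
opening: -0.0
```

```bash
python3 look.py 11
```

```text
15.325 [ 0.55044791 -0.20821583  0.19794301] [-1.18168772  0.23937342 -1.13521015] [-28.   0. 100.   0.  80.  20.]
```

View pics/scene11.png

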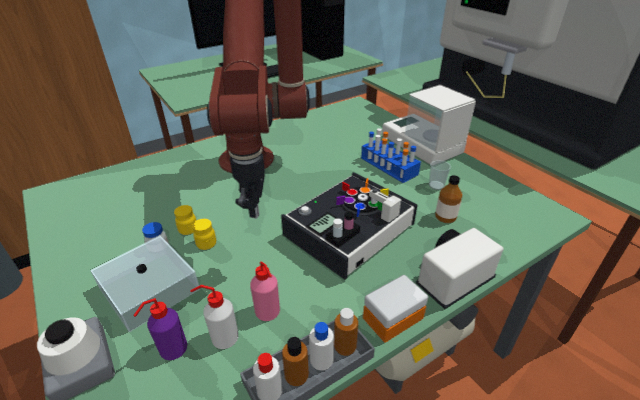

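View pics/top11c.png

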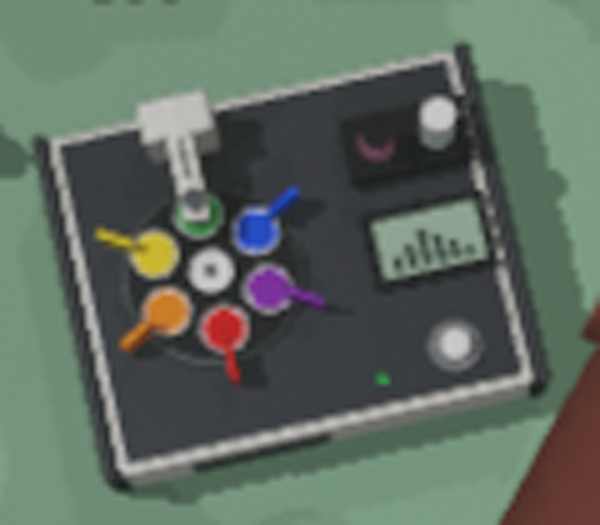

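View pics/scene11c.png

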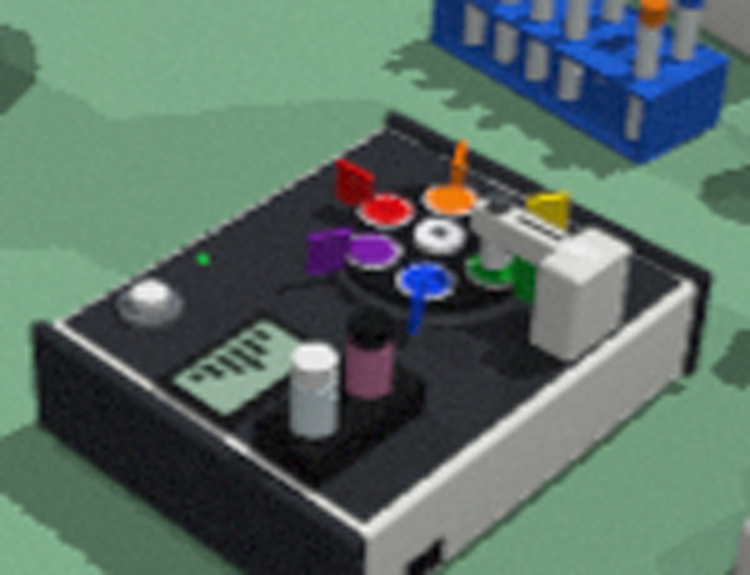

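The key stopped moving at full travel: force rose from 11 to 21 N while z changed by only 0.2 mm. It's up again, green is in the beam, and the vials and bench items are unmoved, so I'm handing in.

```bash
python3 -c "
from h import *
print(order.finish_job())"
```

```text
the job is handed in; nothing more can be done
None
```

The green filter is in the beam, and I then pressed the start key fully and released it. I handed the job in at about 15 s of the 54 s, with the arm clear of everything.

- **Turret:** orange was in the beam at the start. I pushed the green tab through about one click and then the blue tab through the next, both counter-clockwise. The last measured angle was −0.1° in one camera and −0.25° in the other, and the final pictures look unchanged after the key press. After the first push the turret stopped about 9° short of its click, so I followed the second push all the way to 0.
- **Start key:** the fingertip stopped at z 96 mm, which is full travel. Force rose from 11 to 21 N with almost no further movement, well past the 4 N needed. The key looks up again in the last pictures.
- **One mistake:** after the first push I gave a lift with the wrong sign, and the closed fingertips pressed down on the photometer with about 70 N at the end of that step. I lifted off straight away.
    - **Glasses:** by my calculation the tips were 61–80 mm from the turret axis, midway between two tabs. The glasses end at 58.5 mm, so I believe none was touched.
    - **Limits:** the 70 N reading is under the 120 N wrist limit, but I did not see the peak. It was the fingertips, not the gripper's body, that pressed.
- **Other items:** the vials and everything else on the bench look unmoved in the final pictures.

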